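# Push the instrument tin home in its corner stop

### The job

Push the open instrument tin along the bench with the fingers until it is home in the dark steel corner stop: one long side flat against the longer rail and one short side against the shorter rail. Only push it - do not tip it over, lift it or carry it - and leave the red slide box, the dropper bottle and the petri dish beside the stop where they stand.

Things in the scene. Friction and masses are not known exactly. Their poses are not given: they have to be found in the camera images.
- tin: Open-topped grey instrument tin with a teal lining: 70 x 110 x 34 mm (x, y, z), walls 2 mm, lining 20 mm above its underside, 0.08 to 0.16 kg, loose. Origin: centre of its underside; z up, y along the long sides. It slides flat when pushed low on a side and stays where it is left.
- corner_stop: L-shaped corner stop of dark steel angle, screwed to the bench. Origin: inside corner at bench height, z up. Longer rail: 110 mm from the origin along -y, inner face x = 0. Shorter rail: 70 mm along -x, inner face y = 0. The tin goes where x < 0, y < 0: home, its origin is at x = -35, y = -55 mm here, its y axis parallel to this y (either way round).
- red_box: Bystander: closed red slide box, 85 x 92 x 38 mm, loose, beyond the longer rail. Origin: centre of its underside.
- dropper: Bystander: small brown dropper bottle with a rubber teat, 29 mm across, 92 mm high, loose, standing near the corner stop. Origin: centre of its underside.
- dish: Bystander: lidded petri dish, 62 mm across, 14 mm high, loose, near the corner stop. Origin: centre of its underside.
- long_rail_mid (a point): Middle of the longer rail's inner face, at the top edge. The rail is 5 mm thick, 20 mm high; outside it lies a flat foot, 28 mm wide and 4 mm thick, with screw heads to 10 mm high.
- short_rail_mid (a point): Middle of the shorter rail's inner face, at the top edge. The rail is 5 mm thick, 20 mm high; outside it lies a flat foot, 28 mm wide and 4 mm thick, with screw heads to 10 mm high.
Mind the look-alikes: they are no part of the job. There is more than one size of the corner_stop; the job needs the larger.

How it is judged:
At the end, for the whole second after the job is handed in: The tin stands flat on the bench, at rest, in the corner: its centre within 5 mm of touching each of the two rails, its long sides parallel to the longer rail within 0.06 rad; the red slide box, dropper bottle and petri dish within 20 mm of where they stood (x of tin in the frame of corner_stop between -0.04 and -0.031 m and y of tin in the frame of corner_stop between -0.06 and -0.051 m and angle between the y axis of tin and the y axis of corner_stop, either way round below 0.06 rad and angle between tin's own z axis and vertical below 0.05 rad and height (world z) of tin below 0.004 m and linear speed of tin below 0.01 m/s and distance of each of red_box, dropper, dish from where it was at the start of the episode below 0.02 m).
It fails at once if the tin is lifted or carried (its underside centre more than 15 mm above the bench) (height (world z) of tin above 0.015 m).
It fails at once if the tin is tipped by more than 0.35 rad (angle between tin's own z axis and vertical above 0.35 rad).
It fails at once if a bystander is pushed more than 20 mm or knocked over (distance of any of red_box, dropper, dish from where it was at the start of the episode above 0.02 m or angle between dropper's own z axis and vertical above 0.3 rad).
It also fails if it takes over 58 s, if anything falls off the work surface, if the arm or the gripper's body presses on something with over 40 N, if the wrist force passes 120 N, or if a joint passes its speed limit or range.

### The arm

A 6-joint arm with a two-finger parallel gripper is mounted at the origin on the work surface; the furniture and walls round the work are solid. World frame = base frame: x ahead of the robot, y to its left, z up, the work surface at z = 0. Lengths are in m, angles in rad, forces in N, time in s.
With the tool pointing down it reaches from about 0.35 to 0.975 m from the base axis. Payload 4.9 kg.
Tool frame: the origin (TCP) lies at the very end of the fingers, on their centre line; the grasp point (between the pads) lies 19 mm behind it; z points along the fingers, x is the direction in which the jaws open and shut, and the axes are right-handed (so a half turn about z gives the same grasp; the last joint's range is limited). The gripper opens to 85 mm and grips with 20 to 120 N. Pads are 22 mm wide; open, the fingers measure 114 mm over their backs; the gripper's body (76 mm by 85 mm) begins 54 mm behind the grasp point. The pads swing forward as they close: fully open they stand 13 mm farther back than shut.
Start: joints at [1.074, 0.053, 1.613, -0, 1.476, -0.119], TCP at [0.231, 0.581, 0.231] pointing down, gripper open.
Joint ranges: [-3.01, 3.01], [-1.01, 2.22], [0.06, 2.58], [-1.02, 4.17], [0.09, 2.62], [-3.14, 3.14]. Speed limits (rad/s): [2.57, 2.57, 3.14, 3.14, 3.14, 3.14].

### API

Orientations are given as a unit quaternion [w, x, y, z].
In Python, from plant import manip, imaging gives the robot as it stands.
- The arm moves only by the shell command python3 -m pendant 'ROWS'. ROWS is JSON, a list that holds one entry, the list of rows, each a list of 7 numbers: the turn, a rotation vector about the world's x, y, z in units of pi rad (1.0 is pi rad), then the shift along the world's x, y, z in units of 250 mm (1.0 is 250 mm), then the opening, from 0 (shut) to 1 (fully open). In form: [[[ax, ay, az, tx, ty, tz, claw], ...]]. A call has 1 to 20 rows; each row shifts and turns the commanded pose from where the row before left it; what a row does not reach is not made up. A row lasts 1/8 s, in which the tool goes at most 62.5 mm and 10.7 degrees, less where a joint would pass 70% of its speed; a pose out of reach is approached as far as the arm can. A call with a number of a shift or a turn outside -1 to 1 is refused whole. A call with a gripper value outside its range is refused whole. The fingers move at their own pace and stop on an object; the grip force is fixed at half the most. Time passes only in rows, so rows that do not move let the fingers close. It gives the time, the measured TCP pose, the force and the opening at its end, in the units of the state.
- manip.state(): the state, without advancing time (a new reading comes with each control period).
- imaging.grab_frame(name): name is "side" or "top"; returns a dict with "frame" (420x560x3 uint8, blue, green, red), "mtx" (3x3 intrinsics, pixels), "k1" (the pictures are not rectified: a ray, as slopes to the right and down, at radius r is drawn at 1 + k1 r^2 times it, then the intrinsics apply), "world_to_cam" (4x4, takes a point from world to camera coordinates). Camera axes: x right, y down, z forward; pixel columns grow to the right and rows downward; lengths in m; the calibration is good to about 2 mm. A picture is of the moment at which its call begins. There is no depth.
- manip.job_done(): hands the job in, once; it reports no verdict.
The state is a dict: "time": time; "joint_pos": joint angles; "joint_vel": joint speeds; "joint_efforts": joint torques, N m; "tool_pos": TCP position; "tool_rot": TCP orientation; "contact_force": force on the tool from outside, world axes, zero at the start; "ft_torque": the same for the moment, N m; "gripper_width": opening from 0.0 (shut) to 1.0 (fully open).
Only numpy, scipy, OpenCV 4.12 (cv2) and the standard library are available. Lean on these libraries where they do the work, as an engineer would, in place of code of your own. Each camera call takes 0.05 s, during which the arm holds its last target. There are 200 camera calls.

## Working session

There is one attempt and no reset: what is moved stays moved. The work goes in short steps, Python scripts to look and compute and a shell command to move; the robot and the scene stay as the last step left them, time stands still between calls to the robot, and variables do not carry over. Pictures are saved under pics/ and viewed, about 8 in all and at most 12, crops included, and the job is handed in when it is done.

```bash
mkdir -p pics
cat > h.py <<'E'
import numpy as np, cv2
from plant import manip, imaging
def grab(name, fn=None):
    d=imaging.grab_frame(name)
    if fn: cv2.imwrite('pics/'+fn,d['frame'])
    return d
def pix2world(d,u,v,z):
    K=np.array(d['mtx']);T=np.array(d['world_to_cam']);k=d['k1']
    p=np.array([(u-K[0,2])/K[0,0],(v-K[1,2])/K[1,1]]);q=p.copy()
    for _ in range(30): q=p/(1+k*(q@q))
    R=T[:3,:3];c=-R.T@T[:3,3];r=R.T@np.array([q[0],q[1],1])
    return c+r*(z-c[2])/r[2]
def world2pix(d,P):
    K=np.array(d['mtx']);T=np.array(d['world_to_cam']);k=d['k1']
    P=np.atleast_2d(P);c=P@T[:3,:3].T+T[:3,3];q=c[:,:2]/c[:,2:]
    q=q*(1+k*(q**2).sum(1,keepdims=True))
    return q*[K[0,0],K[1,1]]+[K[0,2],K[1,2]]
E
python3 - <<'E'
from h import *
for n in('top','side'):
    d=grab(n,n+'0.png');T=np.array(d['world_to_cam']);print(n,-T[:3,:3].T@T[:3,3],d['k1'],np.array(d['mtx'])[0])
print(manip.state())
E
```

```text
top [ 0.41945575 -0.15385978  0.87898958] 0.014372422153013384 [412.46913443   0.         272.47627073]
side [ 0.28313086 -0.92912406  0.37794665] -0.039795383972786244 [459.8009241    0.         283.37287033]
{'time': 0.1, 'joint_pos': array([ 1.07399269e+00,  5.33128392e-02,  1.61424159e+00, -4.35789930e-06,
        1.47602862e+00, -1.19027501e-01]), 'joint_vel': array([-0.00040177, -0.00066227, -0.00292083,  0.00065724,  0.00158375,
       -0.00173733]), 'joint_efforts': array([ 5.88979965e-04, -3.94901454e+01, -3.71362996e+01, -1.06359441e-04,
        3.92111324e-03,  4.10888561e-05]), 'tool_pos': array([0.23025873, 0.58038437, 0.23012162]), 'tool_rot': array([ 4.59264655e-04,  8.27300607e-01,  5.61758591e-01, -8.82893375e-04]), 'contact_force': array([-0.02896066, -0.24485097,  0.09569693]), 'ft_torque': array([0.00172049, 0.03446308, 0.03145814]), 'gripper_width': 1.0014631335885538}
```

View pics/top0.png

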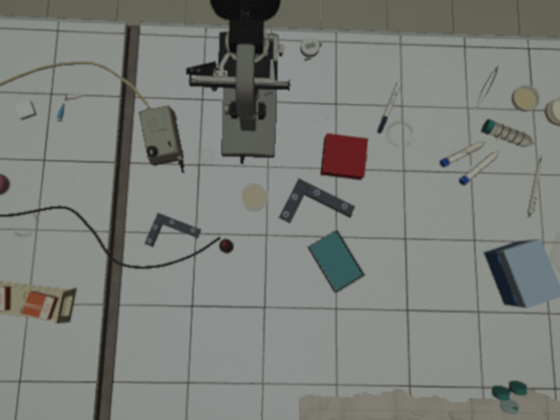

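View pics/side0.png

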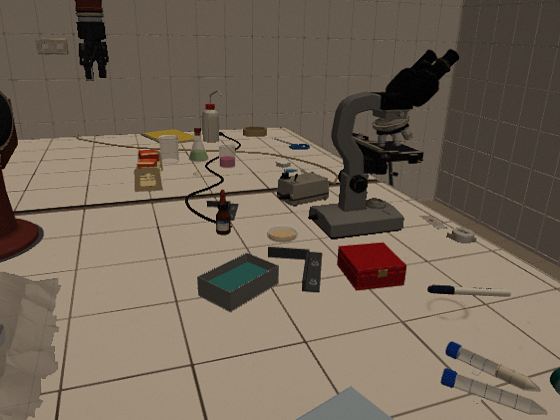

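Run:
```python
from h import *
f=cv2.imread('pics/top0.png')[160:310,210:390]
f=cv2.convertScaleAbs(f,alpha=2.2,beta=10)
cv2.imwrite('pics/c0.png',cv2.resize(f,None,fx=4,fy=4,interpolation=cv2.INTER_CUBIC))
d=grab('top')
for u,v in [(280,210),(380,210),(280,310)]: print(pix2world(d,u,v,0))
```

```text
[ 0.5407669  -0.19625619  0.        ]
[ 0.54670585 -0.41326275  0.        ]
[ 0.33132066 -0.20045203  0.        ]
```

View pics/c0.png

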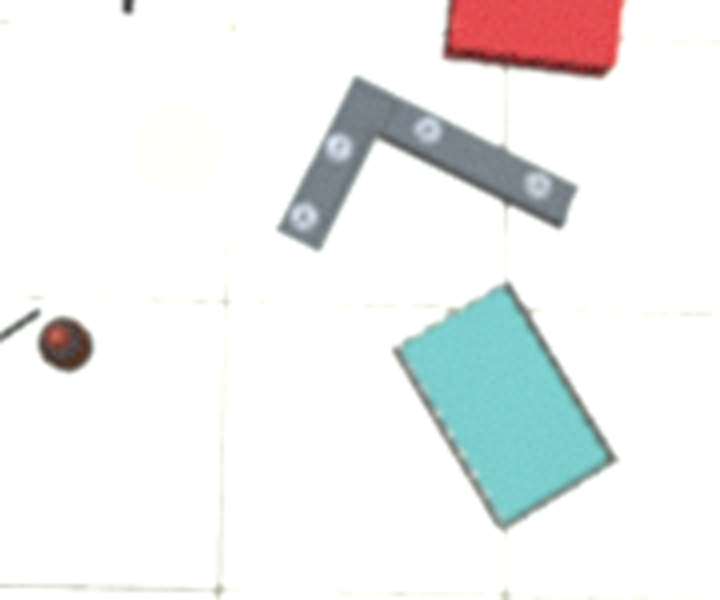

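```bash
cat >> h.py <<'E'
from scipy.optimize import least_squares
def frame(p,L):
    L=np.atleast_2d(np.array(L,float));c,s=np.cos(p[2]),np.sin(p[2])
    return np.c_[p[0]+c*L[:,0]-s*L[:,1],p[1]+s*L[:,0]+c*L[:,1],L[:,2]]
def fit(obs,p0):  # obs: list of (view dict, local pts, pixels)
    f=lambda p:np.concatenate([(world2pix(d,frame(p,L))-np.array(x)).ravel() for d,L,x in obs])
    r=least_squares(f,p0);return r.x,r.fun.reshape(-1,2)
STOP=[[0,0,.02],[0,-.11,.02],[-.07,0,.02],[0,-.11,0],[0,0,0],[-.07,0,0],[.005,.005,.02],[.005,-.11,.02],[-.07,.005,.02]]
TIN=[[a*.035,b*.055,z] for z in(.034,0) for a,b in((-1,-1),(1,-1),(1,1),(-1,1))]
def draw(im,d,p,L,edges,col,sc,off):
    q=(world2pix(d,frame(p,L))-off)*sc
    for a,b in edges: cv2.line(im,tuple(int(v) for v in q[a].round()),tuple(int(v) for v in q[b].round()),col,1,cv2.LINE_AA)
ES=[(0,1),(0,2),(1,3),(3,4),(4,5),(6,7),(6,8)]
ET=[(0,1),(1,2),(2,3),(3,0),(4,5),(5,6),(6,7),(7,4)]
def overlay(d,tin,stop,x0,y0,x1,y1,sc,gain,fn):
    im=cv2.resize(cv2.convertScaleAbs(d['frame'][y0:y1,x0:x1],alpha=gain),None,fx=sc,fy=sc,interpolation=cv2.INTER_CUBIC)
    draw(im,d,stop,STOP,ES,(0,0,255),sc,[x0-.5+.5/sc,y0-.5+.5/sc]);draw(im,d,tin,TIN,ET,(0,200,255),sc,[x0-.5+.5/sc,y0-.5+.5/sc])
    cv2.imwrite('pics/'+fn,im);return im
def rel(tin,stop):
    c,s=np.cos(stop[2]),np.sin(stop[2]);e=tin[:2]-stop[:2]
    a=(tin[2]-stop[2]+np.pi/2)%np.pi-np.pi/2
    return np.array([c*e[0]+s*e[1],-s*e[0]+c*e[1],a])
E
python3 - <<'E'
from h import *
d=grab('top');s=grab('side')
P=lambda l:[(u/4+210-.375,v/4+160-.375) for u,v in l]
# stop: long rail dir is local -y
stop,r=fit([(d,[STOP[0],STOP[1],STOP[2]],P([(374,138),(560,227),(320,249)]))],[.57,-.23,0.5])
for g in(0,1.57,3.14,-1.57):
    x,rr=fit([(d,[STOP[0],STOP[1],STOP[2]],P([(374,138),(560,227),(320,249)]))],[.57,-.23,g])
    if (rr**2).sum()<=(r**2).sum(): stop,r=x,rr
print('stop',stop,r.round(1).tolist())
best=None
for g in(0,.5,1,1.57,-.5,-1,2.1,2.6):
    x,rr=fit([(d,TIN[:4],P([(503,528),(615,460),(508,283),(394,348)]))],[.43,-.31,g])
    if best is None or (rr**2).sum()<(best[1]**2).sum(): best=(x,rr)
tin=best[0];print('tin',tin,best[1].round(1).tolist());print('rel',rel(tin,stop))
np.save('stop0',stop);np.save('tin0',tin)
a=overlay(d,tin,stop,270,165,390,305,4,2.2,'x.png')
b=overlay(s,tin,stop,190,230,330,315,4,1.5,'x.png')
o=np.zeros((max(len(a),len(b)),a.shape[1]+b.shape[1],3),np.uint8);o[:len(a),:a.shape[1]]=a;o[:len(b),a.shape[1]:]=b
cv2.imwrite('pics/o0.png',o[:,:]);print(o.shape)
cv2.imwrite('pics/o0.png',cv2.resize(o,None,fx=.76,fy=.76,interpolation=cv2.INTER_AREA))
E
```

```text
stop [ 0.57512357 -0.24413095 -0.43821786] [[0.2, -0.8], [0.5, 0.0], [-0.8, 0.8]]
tin [ 0.43509711 -0.31068746 -1.01828698] [[0.0, 1.6], [1.2, 0.8], [-0.4, -1.7], [-0.8, -0.8]]
rel [-0.09855358 -0.11968446 -0.58006912]
(560, 1040, 3)
```

View pics/o0.png

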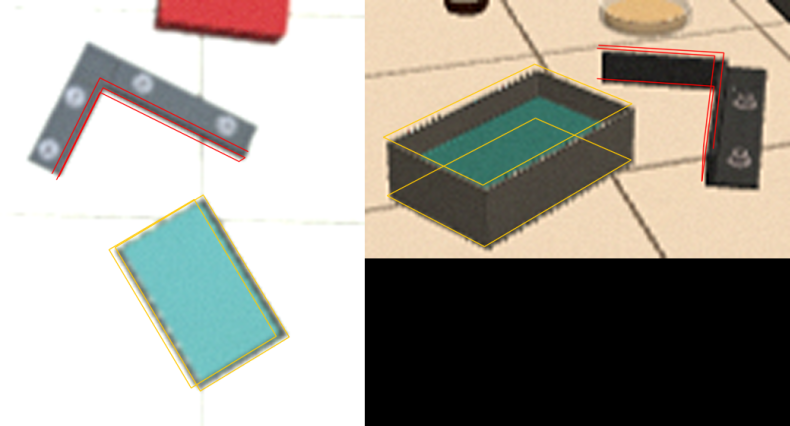

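Run:
```python
from h import *
d=grab('top');s=grab('side');stop=np.load('stop0.npy')
def show(n,w): print(n,w.round(3),'rel',rel(np.r_[w[:2],0],stop)[:2].round(3))
show('dropper top',pix2world(d,226,246,.088));show('dropper base',pix2world(s,224,231,0))
show('dish',pix2world(d,254,197,.014));show('red',pix2world(d,345,157,.038))
show('flask base',pix2world(s,198,160,0));show('bottle base',pix2world(s,210,135,0));show('beaker',pix2world(s,228,166,0));show('white',pix2world(s,168,158,0))
show('bluebox L',pix2world(d,487,258,.0));show('scope foot',pix2world(d,225,157,.03));show('scope foot',pix2world(d,275,157,.03))
```

```text
dropper top [ 0.457 -0.091  0.088] rel [-0.172  0.089]
dropper base [ 0.463 -0.085  0.   ] rel [-0.169  0.096]
dish [ 0.565 -0.14   0.014] rel [-0.053  0.09 ]
red [ 0.652 -0.329  0.038] rel [ 0.106 -0.045]
flask base [0.507 0.479 0.   ] rel [-0.369  0.625]
bottle base [0.615 0.839 0.   ] rel [-0.424  0.998]
beaker [0.581 0.387 0.   ] rel [-0.262  0.574]
white [0.42  0.527 0.   ] rel [-0.468  0.632]
bluebox L [ 0.449 -0.642  0.   ] rel [ 0.055 -0.414]
scope foot [ 0.646 -0.076  0.03 ] rel [-0.007  0.182]
scope foot [ 0.65  -0.182  0.03 ] rel [0.041 0.088]
```

```bash
python3 -m pendant '[[[0,0,-0.0195,0.063,-0.194,0,0.4],[0,0,0,0.063,-0.194,0,0.4],[0,0,0,0.063,-0.194,0,0.4],[0,0,0,0.063,-0.194,0,0.4],[0,0,0,0.063,-0.194,0,0.4],[0,0,0,0.063,-0.194,0,0.4],[0,0,0,0.063,-0.194,0,0.4],[0,0,0,0.063,-0.194,0,0.4],[0,0,0,0.063,-0.194,0,0.4],[0,0,0,0.063,-0.194,0,0.4],[0,0,0,0.063,-0.194,0,0.4],[0,0,0,0.063,-0.194,0,0.4],[0,0,0,-0.042,-0.183,-0.073,0.4],[0,0,0,-0.042,-0.183,-0.073,0.4],[0,0,0,-0.042,-0.183,-0.073,0.4],[0,0,0,-0.042,-0.183,-0.073,0.4],[0,0,0,-0.042,-0.183,-0.073,0.4],[0,0,0,-0.042,-0.183,-0.073,0.4],[0,0,0,0,0,0,0.4],[0,0,0,0,0,0,0.4]]]'
cat >> h.py <<'E'
def tool():
    from scipy.spatial.transform import Rotation as R
    st=manip.state();q=st['tool_rot'];m=R.from_quat([q[1],q[2],q[3],q[0]]).as_matrix()
    stop=np.load('stop0.npy');x=m[:,0];p=st['tool_pos']
    return p,rel(np.r_[p[:2],np.arctan2(x[1],x[0])-np.pi/2],stop),m[:,2]
E
python3 -c "
from h import *
print(tool(),manip.state()['gripper_width'])"
```

```text
time: 2.85
tool_pos: [0.3566, -0.2754, 0.122]
tool_rot: [-0.0, 0.844, 0.536, 0.0]
contact_force: [0.7, 0.2, -0.3]
gripper_width: 0.401
(array([ 0.35663431, -0.27537421,  0.12200203]), array([-0.18458671, -0.12100182, -0.00121626]), array([ 2.39885023e-04,  3.79378440e-04, -9.99999899e-01])) 0.4006002143385299
```

```bash
python3 -m pendant '[[[0,0,0,0,0,-0.1,0.4],[0,0,0,0,0,-0.1,0.4],[0,0,0,0,0,-0.1,0.4],[0,0,0,0,0,-0.1,0.4],[0,0,0,0,0,-0.056,0.4],[0,0,0,0,0,0,0.4]]]'
python3 -m pendant '[[[0,0,0,0.0181,-0.0085,0,0.4],[0,0,0,0.0181,-0.0085,0,0.4],[0,0,0,0.0181,-0.0085,0,0.4],[0,0,0,0.0181,-0.0085,0,0.4],[0,0,0,0.0181,-0.0085,0,0.4],[0,0,0,0.0181,-0.0085,0,0.4],[0,0,0,0.0181,-0.0085,0,0.4],[0,0,0,0.0181,-0.0085,0,0.4],[0,0,0,0.0181,-0.0085,0,0.4],[0,0,0,0.0181,-0.0085,0,0.4],[0,0,0,0,0,0,0.4]]]'
python3 - <<'E'
from h import *
print(tool());d=grab('top');s=grab('side')
a=cv2.resize(cv2.convertScaleAbs(d['frame'][160:320,230:400],alpha=2.2),None,fx=2.4,fy=2.4,interpolation=cv2.INTER_CUBIC)
b=cv2.resize(cv2.convertScaleAbs(s['frame'][150:320,170:340],alpha=1.5),None,fx=2.3,fy=2.3,interpolation=cv2.INTER_CUBIC)
o=np.zeros((max(len(a),len(b)),a.shape[1]+b.shape[1],3),np.uint8);o[:len(a),:a.shape[1]]=a;o[:len(b),a.shape[1]:]=b
cv2.imwrite('pics/p1.png',o);print(o.shape)
E
```

```text
time: 3.6
tool_pos: [0.3565, -0.2746, 0.0074]
tool_rot: [-0.001, 0.844, 0.537, -0.0]
contact_force: [0.1, 0.3, 0.6]
gripper_width: 0.4
time: 4.97
tool_pos: [0.4023, -0.2971, 0.008]
tool_rot: [0.0, 0.844, 0.536, 0.0]
contact_force: [0.2, 0.1, 0.8]
gripper_width: 0.398
(array([ 0.40228759, -0.29712102,  0.00795947]), array([-0.1340195 , -0.12132186, -0.00069795]), array([ 5.47853416e-04, -3.69601881e-04, -9.99999782e-01]))
(391, 799, 3)
```

View pics/p1.png

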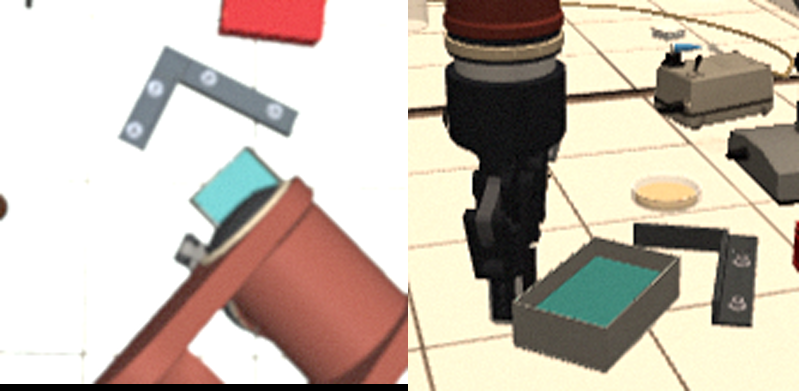

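```bash
python3 -m pendant '[[[0,0,0,0.0181,-0.0085,0,0.4],[0,0,0,0.0181,-0.0085,0,0.4],[0,0,0,0.0181,-0.0085,0,0.4],[0,0,0,0.0181,-0.0085,0,0.4],[0,0,0,0.0181,-0.0085,0,0.4],[0,0,0,0.0181,-0.0085,0,0.4],[0,0,0,0,0,0,0.4]]]'
python3 - <<'E'
from h import *
print(tool());d=grab('top');s=grab('side')
a=cv2.resize(cv2.convertScaleAbs(d['frame'][165:265,270:370],alpha=2.2),None,fx=3,fy=3,interpolation=cv2.INTER_CUBIC)
b=cv2.resize(cv2.convertScaleAbs(s['frame'][215:340,205:330],alpha=1.7),None,fx=4,fy=4,interpolation=cv2.INTER_CUBIC)
o=np.zeros((max(len(a),len(b)),a.shape[1]+b.shape[1],3),np.uint8);o[:len(a),:a.shape[1]]=a;o[:len(b),a.shape[1]:]=b
cv2.imwrite('pics/p2.png',o);print(o.shape)
E
```

```text
time: 5.95
tool_pos: [0.4295, -0.3099, 0.008]
tool_rot: [0.0, 0.844, 0.536, 0.0]
contact_force: [0.3, -0.1, -0.0]
gripper_width: 0.4
(array([ 0.42948109, -0.30986636,  0.00796951]), array([-0.10398735, -0.12132398, -0.00071409]), array([ 6.43837034e-04, -3.54013840e-04, -9.99999730e-01]))
(500, 800, 3)
```

View pics/p2.png

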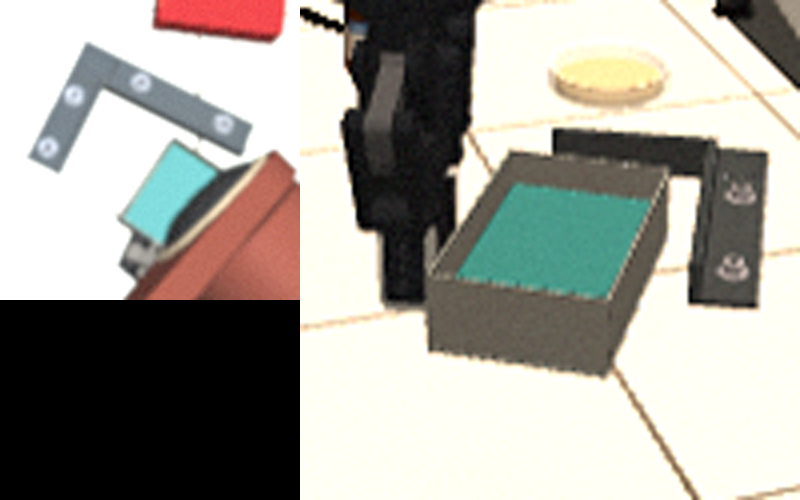

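```bash
cat >> h.py <<'E'
def tinfit(s,pix,p0):
    # pix order: near-left,near-right,far-right,far-left top, then bottom nl,nr
    L=[TIN[i] for i in(0,1,2,3,4,5)]
    return fit([(s,L,pix)],p0)
E
python3 - <<'E'
from h import *
s=grab('side');stop=np.load('stop0.npy')
P=lambda l:[((u-300)/4+205-.375,v/4+215-.375) for u,v in l]
x=[(429,275),(611,298),(667,170),(510,152),(430,350),(607,376)]
for g in(-.6,-.9):
    t,r=tinfit(s,P(x),[.48,-.33,g]);print(t,(r**2).sum(),r.round(1).tolist(),rel(t,stop))
np.save('tin2',t)
E
```

```text
[ 0.48128199 -0.32424688 -0.56188626] 7.223441255167675 [[-0.7, -0.4], [0.2, 0.3], [0.9, -1.0], [-0.5, -1.5], [-0.6, 0.7], [0.7, 0.9]] [-0.05097912 -0.11236518 -0.1236684 ]
[ 0.48128199 -0.32424688 -0.56188624] 7.223441255166009 [[-0.7, -0.4], [0.2, 0.3], [0.9, -1.0], [-0.5, -1.5], [-0.6, 0.7], [0.7, 0.9]] [-0.05097912 -0.11236518 -0.12366839]
```

```bash
python3 -m pendant '[[[0,0,0,0.0109,-0.0051,0,0.4],[0,0,0,0.0109,-0.0051,0,0.4],[0,0,0,0.0109,-0.0051,0,0.4],[0,0,0,0.0109,-0.0051,0,0.4],[0,0,0,0,0,0,0.4]]]'
python3 -m pendant '[[[0,0,0,0.0109,-0.0051,0,0.4],[0,0,0,0.0109,-0.0051,0,0.4],[0,0,0,0,0,0,0.4]]]'
python3 - <<'E'
from h import *
print(tool());d=grab('top');s=grab('side')
a=cv2.resize(cv2.convertScaleAbs(d['frame'][165:265,270:370],alpha=2.2),None,fx=3,fy=3,interpolation=cv2.INTER_CUBIC)
b=cv2.resize(cv2.convertScaleAbs(s['frame'][215:340,205:330],alpha=1.7),None,fx=4,fy=4,interpolation=cv2.INTER_CUBIC)
o=np.zeros((max(len(a),len(b)),a.shape[1]+b.shape[1],3),np.uint8);o[:len(a),:a.shape[1]]=a;o[:len(b),a.shape[1]:]=b
cv2.imwrite('pics/p3.png',o);print(o.shape)
E
```

```text
time: 6.72
tool_pos: [0.4402, -0.3149, 0.0079]
tool_rot: [0.0, 0.844, 0.536, 0.0]
contact_force: [0.4, 0.2, 0.5]
gripper_width: 0.397
time: 7.1
tool_pos: [0.4456, -0.3174, 0.0079]
tool_rot: [0.0, 0.844, 0.536, 0.0]
contact_force: [0.3, 0.3, -0.2]
gripper_width: 0.404
(array([ 0.44560654, -0.3173785 ,  0.00786092]), array([-0.08619801, -0.12128384, -0.00072395]), array([ 3.73804866e-04, -2.07396994e-04, -9.99999909e-01]))
(500, 800, 3)
```

View pics/p3.png

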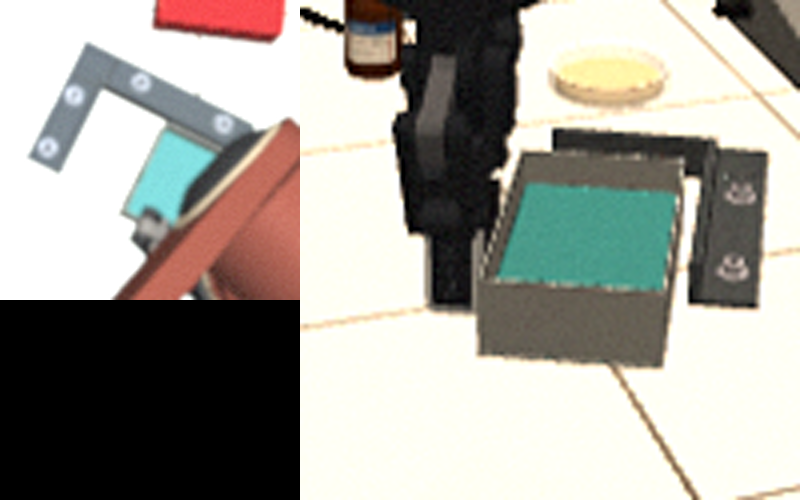

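```bash
python3 -m pendant '[[[0,0,0,-0.0362,0.017,0,0.4],[0,0,0,-0.0362,0.017,0,0.4],[0,0,0,0,0,0.15,0.4],[0,0,0,0,0,0.15,0.4],[0,0,0,0,0,0.1,0.4],[0,0,-0.0556,0.0117,-0.0443,0,0.4],[0,0,-0.0556,0.0117,-0.0443,0,0.4],[0,0,-0.0556,0.0117,-0.0443,0,0.4],[0,0,-0.0556,0.0117,-0.0443,0,0.4],[0,0,-0.0556,0.0117,-0.0443,0,0.4],[0,0,-0.0556,0.0117,-0.0443,0,0.4],[0,0,-0.0556,0.0117,-0.0443,0,0.4],[0,0,-0.0556,0.0117,-0.0443,0,0.4],[0,0,-0.0556,0.0117,-0.0443,0,0.4],[0,0,0,0,0,0,0.4],[0,0,0,0,0,0,0.4]]]'
python3 - <<'E'
from h import *
p,r,z=tool();print(p,r,z)
s=grab('side');stop=np.load('stop0.npy')
P=lambda l:[((u-300)/4+205-.375,v/4+215-.375) for u,v in l]
t,e=tinfit(s,P([(479,281),(664,290),(684,160),(521,153),(479,353),(662,366)]),[.48,-.33,-.5]);print(t,e.round(1).tolist(),rel(t,stop))
E
```

```text
time: 9.2
tool_pos: [0.453, -0.4078, 0.1076]
tool_rot: [-0.0, 0.976, -0.217, -0.0]
contact_force: [-0.6, -0.8, -0.9]
gripper_width: 0.402
[ 0.45301641 -0.40781414  0.1075816 ] [-0.04111407 -0.20002995 -1.57056595] [-4.17399012e-04  6.34374362e-04 -9.99999712e-01]
[ 0.49414663 -0.32526775 -0.43555234] [[-0.6, -0.9], [0.7, 0.2], [0.3, -0.8], [-0.4, -1.7], [-0.5, 1.0], [0.5, 1.2]] [-0.03889688 -0.10783078  0.00266551]
```

```bash
python3 -m pendant '[[[0,0,0,0,0,-0.1,0.4],[0,0,0,0,0,-0.1,0.4],[0,0,0,0,0,-0.1,0.4],[0,0,0,0,0,-0.1,0.4],[0,0,0,0.0085,0.0181,0,0.4],[0,0,0,0.0085,0.0181,0,0.4],[0,0,0,0.0085,0.0181,0,0.4],[0,0,0,0.0085,0.0181,0,0.4],[0,0,0,0.0085,0.0181,0,0.4],[0,0,0,0.0085,0.0181,0,0.4],[0,0,0,0.0085,0.0181,0,0.4],[0,0,0,0.0085,0.0181,0,0.4],[0,0,0,0.0085,0.0181,0,0.4],[0,0,0,0.0085,0.0181,0,0.4],[0,0,0,0.0085,0.0181,0,0.4],[0,0,0,0.0085,0.0181,0,0.4],[0,0,0,0.0085,0.0181,0,0.4],[0,0,0,0.0085,0.0181,0,0.4],[0,0,0,0,0,0,0.4]]]'
python3 -m pendant '[[[0,0,0,0.0034,0.0072,0,0.4],[0,0,0,0.0034,0.0072,0,0.4],[0,0,0,0,0,0,0.4]]]'
python3 -m pendant '[[[0,0,0,0.0034,0.0072,0,0.4],[0,0,0,0,0,0,0.4]]]'
python3 -c "
from h import *
print(tool())"
```

```text
time: 11.62
tool_pos: [0.4833, -0.3443, 0.0075]
tool_rot: [-0.0, 0.976, -0.218, -0.0]
contact_force: [-0.5, 0.4, -0.6]
gripper_width: 0.4
time: 12.0
tool_pos: [0.4849, -0.3412, 0.0076]
tool_rot: [-0.0, 0.976, -0.218, -0.0]
contact_force: [-0.2, -0.0, 0.0]
gripper_width: 0.4
time: 12.25
tool_pos: [0.4859, -0.3396, 0.0078]
tool_rot: [-0.0, 0.976, -0.218, 0.0]
contact_force: [-0.1, 0.5, -0.4]
gripper_width: 0.399
(array([ 0.48588294, -0.33956066,  0.00783389]), array([-0.04031487, -0.12427964,  1.56872029]), array([ 1.02761072e-04,  1.09901295e-04, -9.99999989e-01]))
```

```bash
for i in 1; do python3 -m pendant '[[[0,0,0,0.0025,0.0054,0,0.4],[0,0,0,0,0,0,0.4]]]'; python3 -m pendant '[[[0,0,0,0.0025,0.0054,0,0.4],[0,0,0,0,0,0,0.4]]]'; done
python3 - <<'E'
from h import *
print(tool());d=grab('top');s=grab('side')
a=cv2.resize(cv2.convertScaleAbs(d['frame'][165:265,270:370],alpha=2.2),None,fx=3,fy=3,interpolation=cv2.INTER_CUBIC)
b=cv2.resize(cv2.convertScaleAbs(s['frame'][215:340,205:330],alpha=1.7),None,fx=4,fy=4,interpolation=cv2.INTER_CUBIC)
o=np.zeros((max(len(a),len(b)),a.shape[1]+b.shape[1],3),np.uint8);o[:len(a),:a.shape[1]]=a;o[:len(b),a.shape[1]:]=b
cv2.imwrite('pics/p4.png',o)
E
```

```text
time: 12.5
tool_pos: [0.4863, -0.3386, 0.0079]
tool_rot: [0.0, 0.976, -0.218, -0.0]
contact_force: [-1.1, -1.4, 1.2]
gripper_width: 0.399
time: 12.75
tool_pos: [0.4863, -0.3385, 0.0081]
tool_rot: [0.002, 0.976, -0.218, -0.0]
contact_force: [-4.8, -5.2, 0.2]
gripper_width: 0.399
(array([ 0.48634436, -0.3385359 ,  0.00811484]), array([-0.04033188, -0.12315592,  1.56886154]), array([-0.00138281, -0.00297357, -0.99999462]))
```

View pics/p4.png

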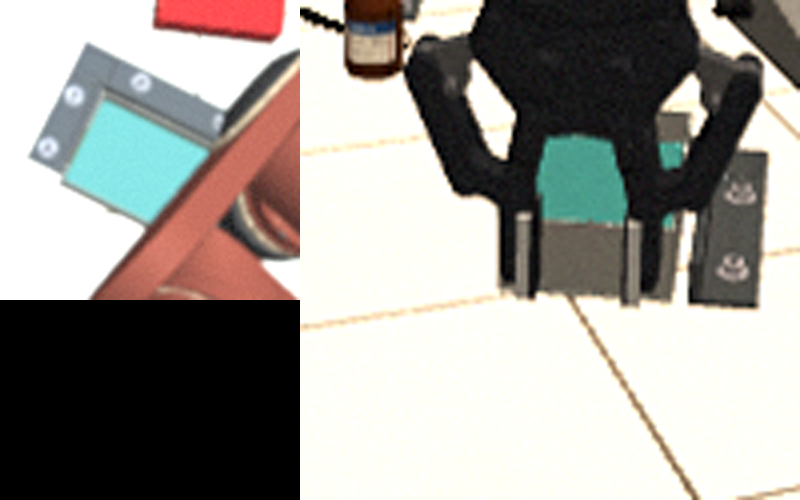

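```bash
python3 -m pendant '[[[0,0,0,-0.017,-0.0362,0,0.4],[0,0,0,-0.0255,-0.0543,0,0.4],[0,0,0,0,0,0.15,0.4],[0,0,0,0,0,0.15,0.4],[0,0,0,0,0,0.1,0.4],[0,0,0.0556,-0.0136,0.0496,0,0.4],[0,0,0.0556,-0.0136,0.0496,0,0.4],[0,0,0.0556,-0.0136,0.0496,0,0.4],[0,0,0.0556,-0.0136,0.0496,0,0.4],[0,0,0.0556,-0.0136,0.0496,0,0.4],[0,0,0.0556,-0.0136,0.0496,0,0.4],[0,0,0.0556,-0.0136,0.0496,0,0.4],[0,0,0.0556,-0.0136,0.0496,0,0.4],[0,0,0.0556,-0.0136,0.0496,0,0.4],[0,0,0,0,0,0,0.4],[0,0,0,0,0,0,0.4]]]'
python3 - <<'E'
from h import *
p,r,z=tool();print(p,r,z)
E
```

```text
time: 14.85
tool_pos: [0.4459, -0.2486, 0.108]
tool_rot: [0.0, 0.845, 0.535, 0.0]
contact_force: [-0.6, 0.2, 0.5]
gripper_width: 0.401
[ 0.44593044 -0.24859916  0.10795411] [-0.1150896  -0.05886606 -0.00356332] [ 3.67519353e-04 -2.99565330e-04 -9.99999888e-01]
```

```bash
python3 -m pendant '[[[0,0,0,0,0,-0.1,0.4],[0,0,0,0,0,-0.1,0.4],[0,0,0,0,0,-0.1,0.4],[0,0,0,0,0,-0.1,0.4],[0,0,0,0.0217,-0.0102,0,0.4],[0,0,0,0.0217,-0.0102,0,0.4],[0,0,0,0.0217,-0.0102,0,0.4],[0,0,0,0.0217,-0.0102,0,0.4],[0,0,0,0.0109,-0.0051,0,0.4],[0,0,0,0.0109,-0.0051,0,0.4],[0,0,0,0,0,0,0.4]]]'
for i in 1; do
python3 -m pendant '[[[0,0,0,0.0054,-0.0025,0,0.4],[0,0,0,0,0,0,0.4]]]'
python3 -m pendant '[[[0,0,0,0.0054,-0.0025,0,0.4],[0,0,0,0,0,0,0.4]]]'
done
python3 -c "
from h import *
print(tool())"
```

```text
time: 16.23
tool_pos: [0.4731, -0.2608, 0.0078]
tool_rot: [-0.0, 0.844, 0.536, 0.0]
contact_force: [-0.0, -0.3, -0.3]
gripper_width: 0.397
time: 16.48
tool_pos: [0.4742, -0.2613, 0.0077]
tool_rot: [-0.0, 0.844, 0.536, -0.0]
contact_force: [-0.0, 0.5, -0.8]
gripper_width: 0.398
time: 16.73
tool_pos: [0.4757, -0.262, 0.0078]
tool_rot: [0.0, 0.844, 0.536, 0.0]
contact_force: [0.9, -0.6, -0.7]
gripper_width: 0.403
(array([ 0.47574741, -0.26200343,  0.00775248]), array([-0.08240227, -0.05835162, -0.00085674]), array([ 8.45981622e-05, -3.56904867e-06, -9.99999996e-01]))
```

```bash
python3 -m pendant '[[[0,0,0,0.0054,-0.0025,0,0.4],[0,0,0,0,0,0,0.4]]]'
python3 -m pendant '[[[0,0,0,0.0036,-0.0017,0,0.4],[0,0,0,0,0,0,0.4]]]'
python3 -c "
from h import *
print(tool())"
```

```text
time: 16.98
tool_pos: [0.4772, -0.2627, 0.0078]
tool_rot: [0.0, 0.844, 0.536, 0.0]
contact_force: [0.2, 0.0, -0.3]
gripper_width: 0.398
time: 17.23
tool_pos: [0.4777, -0.2629, 0.0078]
tool_rot: [-0.0, 0.844, 0.536, -0.0]
contact_force: [-2.6, 0.6, 1.2]
gripper_width: 0.402
(array([ 0.47769037, -0.26290054,  0.00782023]), array([-0.08026224, -0.05833951, -0.00082898]), array([-8.01964382e-04,  4.09311291e-04, -9.99999595e-01]))
```

```bash
python3 -m pendant '[[[0,0,0,0.0036,-0.0017,0,0.4],[0,0,0,0,0,0,0.4]]]'
python3 -m pendant '[[[0,0,0,-0.0217,0.0102,0,0.4],[0,0,0,-0.0362,0.017,0,0.4],[0,0,0,-0.0362,0.017,0,0.4],[0,0,0,0,0,0.2,0.4],[0,0,0,0,0,0.2,0.4],[0,0,0,-0.06,0.15,0.1,0.4],[0,0,0,-0.06,0.2,0.1,0.4],[0,0,0,-0.06,0.2,0,0.4],[0,0,0,-0.02,0.2,0,0.4],[0,0,0,0,0.2,0,0.4],[0,0,0,0,0.2,0,0.4],[0,0,0,0,0.2,0,0.4],[0,0,0,0,0,0,0.4]]]'
python3 - <<'E'
from h import *
print(tool());d=grab('top','top5.png');s=grab('side','side5.png')
a=cv2.resize(cv2.convertScaleAbs(d['frame'][165:255,275:365],alpha=2.2),None,fx=4,fy=4,interpolation=cv2.INTER_CUBIC)
b=cv2.resize(cv2.convertScaleAbs(s['frame'][225:325,225:335],alpha=1.9),None,fx=4,fy=4,interpolation=cv2.INTER_CUBIC)
o=np.zeros((max(len(a),len(b)),a.shape[1]+b.shape[1],3),np.uint8);o[:len(a),:a.shape[1]]=a;o[:len(b),a.shape[1]:]=b
cv2.imwrite('pics/p5.png',o);print(o.shape)
E
```

```text
time: 17.48
tool_pos: [0.4778, -0.2629, 0.0077]
tool_rot: [-0.001, 0.844, 0.536, -0.001]
contact_force: [-6.3, 2.8, 4.6]
gripper_width: 0.401
time: 19.1
tool_pos: [0.4044, 0.0876, 0.1576]
tool_rot: [-0.0, 0.843, 0.539, 0.0]
contact_force: [-0.3, -0.2, -0.8]
gripper_width: 0.401
(array([0.40444721, 0.0875522 , 0.15758061]), array([-0.29529094,  0.2279197 ,  0.00502681]), array([ 2.51624983e-04,  4.37255286e-04, -9.99999873e-01]))
(400, 800, 3)
```

View pics/p5.png

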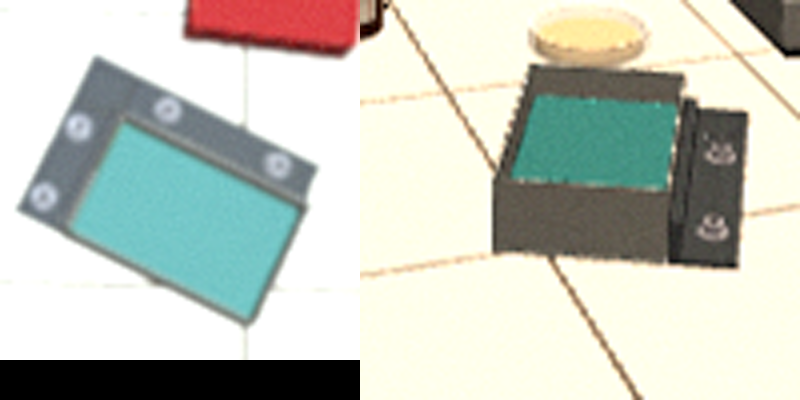

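View pics/side5.png

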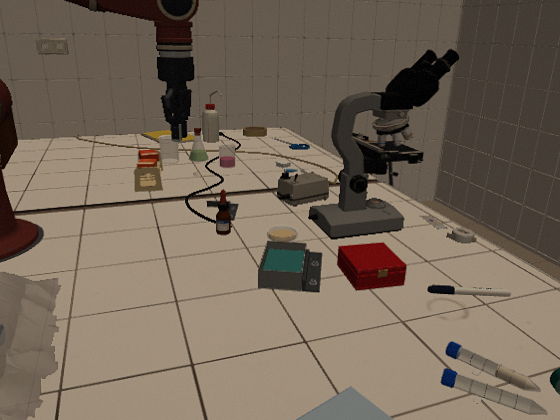

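Run:
```python
from h import *
s=grab('side');stop=np.load('stop0.npy')
P=lambda l:[((u-360)/4+225-.375,v/4+225-.375) for u,v in l]
t,e=tinfit(s,P([(493,182),(670,186),(685,74),(530,64),(494,252),(668,262)]),[.52,-.28,-.44]);print(t,e.round(1).tolist(),rel(t,stop))
a,b=cv2.imread('pics/side0.png'),s['frame']
m=cv2.absdiff(a,b).max(2)
for n,(x0,y0,x1,y1) in dict(drop=(212,188,236,236),dish=(266,224,300,241),red=(335,240,408,288)).items(): print(n,(m[y0:y1,x0:x1]>30).mean())
```

```text
[ 0.51980191 -0.2850798  -0.43319051] [[-0.1, -1.1], [0.5, 0.9], [0.1, -1.0], [-0.4, -0.9], [-0.4, 0.4], [0.2, 0.9]] [-0.0327186  -0.060554    0.00502734]
drop 0.0234375
dish 0.0
red 0.0
```

Run:
```python
from h import *
s=grab('side')
P=lambda l:[((u-300)/4+205-.375,v/4+215-.375) for u,v in l]
st,e=fit([(s,[STOP[2],STOP[0],STOP[3],STOP[5]],P([(553,129),(716,140),(690,302),(555,152)]))],[.575,-.244,-.438]);print(st,e.round(1).tolist())
print(rel(np.array([.5198,-.28508,-.43319]),st))
```

```text
[ 0.57914613 -0.24792307 -0.46378172] [[1.0, -1.3], [-1.0, -1.1], [-0.3, -0.3], [0.4, 2.9]]
[-0.03645569 -0.05977946  0.03059172]
```

```bash
python3 -c "
from h import *
print(manip.job_done())"
```

```text
the job is handed in; nothing more can be done
None
```

I pushed the tin into the larger corner stop, and I believe it is home. One camera fit for its position along the longer rail disagreed with my other checks. The job is handed in with no verdict reported, at about 19 s of the 58 s allowed.

**What I did:** With two part-open fingers low on the tin, I made three pushes:
1. A push towards the longer rail turned the tin parallel to it and left a gap of about 4 mm.
2. A push on the end seated it against the shorter rail, where the fingers stalled at about 7 N.
3. A push on the long side seated it against the longer rail, again stalling at about 7–8 N.

I then backed the arm clear.

**Checks that agreed:**
- **Contact:** Both stalls fit the tin touching each rail. From the finger positions its centre was at about x = -34 mm and y = -57 mm in my estimate of the stop's frame.
- **Picture:** The last pictures show no visible gap at either rail. The tin's near end is level with the end of the longer rail to within about 1–2 mm.
- **Bystanders:** The red box and petri dish showed no change in the side picture. About 2% of the pixels around the dropper changed, and it still stands in the same place.

**Check that disagreed:** The side-camera fit gave x = -33 to -36 mm and an angle of 0.005 to 0.03 rad, both within limits. It put y at about -60 mm (-59.8 and -60.6 with two estimates of the stop), right at the -60 mm limit. Those fits had errors of about 1 px, up to 3 px for the second stop estimate, which is a few millimetres. I trusted the force contact and the level ends, and did not push again to settle it.

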